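# Pair security cameras with a recorder through its hidden switch

### The arm

A 6-joint arm with a two-finger parallel gripper is mounted at the origin on the work surface. World frame = base frame: x ahead of the robot, y to its left, z up, the work surface at z = 0. Lengths are in m, angles in rad, forces in N, time in s.
With the tool pointing down it reaches from about 0.275 to 0.875 m from the base axis. Payload 12.5 kg.
Tool frame: the origin (TCP) lies on the centre line of the jaws, within the pads' length; the fingertips stand r.finger_overhang ahead of it and the grasp point (between the pads) lies 3 mm ahead of it (r.finger_overhang is the distance from the TCP to the fingertips, in m); z points along the fingers, y is the line along which they close (so a half turn about z gives the same grasp; the last joint's range is limited). The gripper opens to 85 mm and grips with 20 to 120 N. Pads are 22 mm wide; open, the fingers measure 114 mm over their backs; the gripper's body (76 mm by 85 mm) begins 54 mm behind the grasp point. The pads swing forward as they close: fully open they stand 13 mm farther back than shut.
Start: joints at [1.152, 0.351, 1.652, -0, 1.139, -0.085], TCP at [0.18, 0.52, 0.253] pointing down, gripper open.
Joint ranges: [-2.75, 2.75], [-0.79, 2.1], [0.01, 2.65], [-1.57, 4.71], [0.07, 3.14], [-2.87, 2.87]. Speed limits (rad/s): [2.22, 2.22, 2.79, 3.14, 3.14, 3.14].

### API

Orientations are given as a unit quaternion [x, y, z, w].
In Python, from cell import r, optics gives the robot as it stands. The module is installed in compiled form; this text tells all that it offers. Calls block until the motion is done:
- r.move_to(position, orientation): joint-space move of the TCP to a pose.
- r.move_linear(position, rot=None, vel=0.15): straight line of the TCP; rot=None keeps the orientation; vel is the mean speed in m/s.
- r.set_joints(angles): joint-space move.
- r.set_gripper(opening, squeeze=None): opening from 0.0 (shut) to 1.0 (fully open); squeeze is the grip in N (None keeps the last); returns when the fingers have stopped.
- r.sleep(seconds).
- r.inverse_kinematics(position, orientation): joint angles nearest the present ones, or None.
- optics.get_image(name): name is "scene" or "top" or "wrist"; returns a dict with "pixels" (480x640x3 uint8, red, green, blue), "depth" (480x640 float32, m along the optical axis (not along the pixel's ray), 0 where there is no reading), "fx", "fy", "cx", "cy" (pixels), "D" ([k1, k2, p1, p2, k3] as OpenCV has them; the pictures are not rectified), "camera_from_world" (4x4, takes a point from world to camera coordinates); the wrist camera has in their place "mount" (4x4, takes a point from camera to tool coordinates, whose origin is the TCP and whose axes are the flange's). Camera axes: x right, y down, z forward; pixel columns grow to the right and rows downward; lengths in m; the calibration is good to about 2 mm. A picture is of the moment at which its call begins: read the wrist's pose just before it.
A pose or a line that the arm cannot do raises r.PlanningError and nothing moves.
- r.hand_in(): hands the job in; it is judged then, once.
Readings, each from a call of its own:
- r.current_t(): time.
- r.current_q(): joint angles.
- r.current_qvel(): joint speeds.
- r.current_effort(): joint torques, N m.
- r.current_tool_pos(): TCP position.
- r.current_ee_rot(): TCP orientation.
- r.current_contact_force(): force on the tool from outside, world axes, zero at the start.
- r.current_torque(): the same for the moment, N m.
- r.current_opening(): opening from 0.0 (shut) to 1.0 (fully open).
- r.current_finger_force(): force on a finger pad.
Only numpy, scipy, OpenCV 4.12 (cv2) and the standard library are available. Lean on these libraries where they do the work, as an engineer would, in place of code of your own. Each camera call takes 0.05 s, during which the arm holds its last target. There are 200 camera calls.

### The job

Stand every camera on the pairing dock, each centred on a printed spot of its own (any spot) with the code label on its side squarely facing the reader bar. Then take the probe, slide its tip along the groove in the recorder's lid until it drops into the hidden hole, push the switch in there fully down with it and hold it for a good second, and put the probe back upright in its stand. At the end all cameras must still stand on their spots facing the reader, so set right any that got knocked; leave the tape and the jar where they are.

Things in the scene. Friction and masses are not known exactly. Their poses are not given: they have to be found in the camera images.
- cam0: mini dome camera: plain white cylinder 56 mm across, 45 mm tall, standing lens up on the bench, 0.18 to 0.35 kg. Origin: centre of its underside, z up; +x points out through the middle of the code label on its side (dark patch 30 mm tall, 70 degrees wide); a small dark tick on the top face at the rim is right above the label. May be absent
- cam1: mini dome camera: plain white cylinder 56 mm across, 45 mm tall, standing lens up on the bench, 0.18 to 0.35 kg. Origin: centre of its underside, z up; +x points out through the middle of the code label on its side (dark patch 30 mm tall, 70 degrees wide); a small dark tick on the top face at the rim is right above the label. May be absent
- cam2: mini dome camera: plain white cylinder 56 mm across, 45 mm tall, standing lens up on the bench, 0.18 to 0.35 kg. Origin: centre of its underside, z up; +x points out through the middle of the code label on its side (dark patch 30 mm tall, 70 degrees wide); a small dark tick on the top face at the rim is right above the label. May be absent
- cam3: mini dome camera: plain white cylinder 56 mm across, 45 mm tall, standing lens up on the bench, 0.18 to 0.35 kg. Origin: centre of its underside, z up; +x points out through the middle of the code label on its side (dark patch 30 mm tall, 70 degrees wide); a small dark tick on the top face at the rim is right above the label. May be absent
- mark0 (a point): middle of the code label on the side of cam0: 28 mm from the axis, 22 mm up
- mark1 (a point): middle of the code label on the side of cam1: 28 mm from the axis, 22 mm up
- mark2 (a point): middle of the code label on the side of cam2: 28 mm from the axis, 22 mm up
- mark3 (a point): middle of the code label on the side of cam3: 28 mm from the axis, 22 mm up
- dock: fixed dock. Origin: middle of the row of spots, bench height; +x points from the spots straight to the grey reader bar, 380 mm long along y, 40 thick, 55 tall, its face with four amber windows at x = 80 mm. Four grey round spots with white rims (62 mm) are printed flat on the bench at y = -142.5, -47.5, 47.5, 142.5 mm, each with a white line to its window
- spot0 (a point): centre of printed spot 0 of the dock, at bench height (y = -142.5 mm in the dock's frame)
- spot1 (a point): centre of printed spot 1 of the dock, at bench height (y = -47.5 mm in the dock's frame)
- spot2 (a point): centre of printed spot 2 of the dock, at bench height (y = 47.5 mm in the dock's frame)
- spot3 (a point): centre of printed spot 3 of the dock, at bench height (y = 142.5 mm in the dock's frame)
- recorder: fixed black recorder 180 x 240 x 46 mm (x, y, z), origin: centre of underside. A groove 14 wide, 4 deep, 110 mm long runs in its lid along y at x = -25 mm. Somewhere in the groove's floor, centred at most 35 mm from its middle (each unit differs), is a black 11 x 11 mm square hole, hard to see; the switch's top is its bottom, 10 mm below the groove's floor
- groove_a (a point): -y end of the groove, on the groove's floor (42 mm above the bench), middle of its width
- groove_b (a point): +y end of the groove, on the groove's floor, middle of its width
- switch (a joint): pairing switch at the bottom of the hidden hole: 0 up, grows as it is pushed down, 0.004 m fully down; springs back; 1.5 N to start, 5 N fully down. Works beyond 0.003 m
- probe: probe, 60 g: steel shaft 6 mm thick, 45 mm long, round tip, under a square handle 22 x 22 x 60 mm (orange, black bands; sides along x and y). Origin: the very tip; z up the shaft, handle at z = 45 to 105 mm. Stands tip down in the stand, handle resting on the stand's top, tip 10 mm above the bench; lifts straight out
- stand: fixed grey stand for the probe, 56 x 56 x 55 mm, with a square through hole 16 x 16 mm in the middle, its sides parallel to the stand's; origin: centre of its underside
- stand_top (a point): middle of the mouth of the stand's hole, 55 mm above the bench
- tape: roll of masking tape lying flat, 100 mm across, 40 mm tall, a bystander; origin: centre of its underside
- jar: clear screw jar, 70 mm in diameter, 80 mm tall, a bystander; origin: centre of its underside
Mind the look-alikes: they are no part of the job. Leave any purple look-alike of the cam2 alone.

How it is judged:
On the way, in this order (a step that is already met when the one before it is completed fails the run):
1. every camera stands released on a spot of the dock with its label facing the reader ((horizontal distance between cam0 and spot0 below 0.015 m or horizontal distance between cam0 and spot1 below 0.015 m or horizontal distance between cam0 and spot2 below 0.015 m or horizontal distance between cam0 and spot3 below 0.015 m) and x of each of mark0, mark1, mark2, mark3 in the frame of dock above 0.005 m and angle between the x axis of each of cam0, cam1, cam2, cam3 and the x axis of dock, either way round below 0.25 rad and angle between each of cam0, cam1, cam2, cam3's own z axis and vertical below 0.1 rad and height (world z) of each of cam0, cam1, cam2, cam3 below 0.006 m and linear speed of each of cam0, cam1, cam2, cam3 below 0.02 m/s and contact force between each of cam0, cam1, cam2, cam3 and the fingers below 0.1 N and (horizontal distance between cam1 and spot0 below 0.015 m or horizontal distance between cam1 and spot1 below 0.015 m or horizontal distance between cam1 and spot2 below 0.015 m or horizontal distance between cam1 and spot3 below 0.015 m) and (horizontal distance between cam2 and spot0 below 0.015 m or horizontal distance between cam2 and spot1 below 0.015 m or horizontal distance between cam2 and spot2 below 0.015 m or horizontal distance between cam2 and spot3 below 0.015 m) and (horizontal distance between cam3 and spot0 below 0.015 m or horizontal distance between cam3 and spot1 below 0.015 m or horizontal distance between cam3 and spot2 below 0.015 m or horizontal distance between cam3 and spot3 below 0.015 m)), for 0.2 s.
2. the probe's tip is in the hidden hole and holds the pairing switch down (value of joint switch above 0.003 m and z of probe in the frame of recorder below 0.036 m), for 0.6 s.
At the end, for the whole second after the job is handed in: each camera upright, at rest, within 15 mm of the centre of its own spot, label within 0.25 rad (14 degrees) of squarely facing the reader; probe at rest upright in its stand, fully down (tip under 14 mm, within 10 mm of the hole's axis); switch up (all of step 1 and horizontal distance between probe and stand_top below 0.01 m and angle between probe's own z axis and vertical below 0.1 rad and height (world z) of probe below 0.014 m and linear speed of probe below 0.02 m/s and contact force between probe and the fingers below 0.1 N and value of joint switch below 0.001 m); the robot touches nothing.
It fails at once if the tape is moved by more than 30 mm (distance of tape from where it was at the start of the episode above 0.03 m).
It fails at once if the jar is moved by more than 30 mm (distance of jar from where it was at the start of the episode above 0.03 m).
Of cam0, cam1, cam2, cam3 only 3 to 4 are there at a start; the rules pass over those that are not, and their reading is None.
At some moment in a run one of cam0, cam1, cam2, cam3 may be knocked a few centimetres aside while the robot is not near it.
It also fails if it takes over 210 s, if anything falls off the work surface, if the arm or the gripper's body presses on something with over 40 N, if the wrist force passes 120 N, or if a joint passes its speed limit or range.

## Working session

There is one attempt and no reset: what is moved stays moved. The work goes in short steps, each a Python script; the robot and the scene stay as the last script left them, time stands still between calls to the robot, and variables do not carry over. Pictures are saved under pics/ and viewed, at most 14 in all, crops included, and the job is handed in when it is done.

```bash
mkdir -p pics; cat > h.py <<'E'
import numpy as np, cv2
from cell import r, optics
from scipy.spatial.transform import Rotation as R
def cap(name):
    p=np.array(r.current_tool_pos()); q=np.array(r.current_ee_rot())
    d=optics.get_image(name)
    if name=="wrist":
        T=np.eye(4);T[:3,:3]=R.from_quat(q).as_matrix();T[:3,3]=p
        d["wc"]=T@np.array(d["mount"])
    else: d["wc"]=np.linalg.inv(np.array(d["camera_from_world"]))
    d["K"]=np.array([[d["fx"],0,d["cx"]],[0,d["fy"],d["cy"]],[0,0,1.]])
    return d
def px2w(d,uv,z):
    "pixels -> world points on plane z"
    uv=np.array(uv,float).reshape(-1,1,2)
    n=cv2.undistortPoints(uv,d["K"],np.array(d["D"],float)).reshape(-1,2)
    ray=np.c_[n,np.ones(len(n))]@d["wc"][:3,:3].T; o=d["wc"][:3,3]
    s=(z-o[2])/ray[:,2]
    return o+ray*s[:,None]
def dep(d,uv):
    "pixels -> world via depth"
    out=[]
    for u,v in uv:
        n=cv2.undistortPoints(np.array([[[u,v]]],float),d["K"],np.array(d["D"],float))[0,0]
        z=d["depth"][int(round(v)),int(round(u))]
        out.append((d["wc"]@np.array([n[0]*z,n[1]*z,z,1]))[:3])
    return np.array(out)
def w2px(d,P):
    cw=np.linalg.inv(d["wc"])
    return cv2.projectPoints(np.array(P,float).reshape(-1,1,3),cv2.Rodrigues(cw[:3,:3])[0],cw[:3,3],d["K"],np.array(d["D"],float))[0].reshape(-1,2)
def save(d,fn,crop=None,s=1):
    im=d["pixels"][:,:,::-1]
    if crop: x0,y0,x1,y1=crop; im=im[y0:y1,x0:x1]
    im=cv2.resize(im,None,fx=s,fy=s,interpolation=cv2.INTER_CUBIC); cv2.imwrite("pics/"+fn,im)
def down(yaw):
    "tool down; tool x axis (perp. to closing) at yaw in world"
    return (R.from_euler('z',yaw)*R.from_euler('x',np.pi)).as_quat()
E
python3 - <<'E'
from h import *
import pickle
for n in("top","scene"):
    d=cap(n); save(d,n+"0.png",s=1.25); pickle.dump({k:v for k,v in d.items()},open(n+".pkl","wb"))
    print(n,d["wc"].round(3).tolist(),d["fx"])
d=cap("wrist");print(np.array(d["mount"]).round(3).tolist(),r.finger_overhang, r.current_ee_rot(), r.current_t())
E
```

```text
top [[-0.004, -0.983, 0.186, 0.265], [-1.0, -0.0, -0.023, 0.002], [0.023, -0.186, -0.982, 1.399], [0.0, 0.0, 0.0, 1.0]] 519.480173774839
scene [[0.819, 0.313, -0.48, 1.079], [0.573, -0.46, 0.678, -0.791], [-0.008, -0.831, -0.556, 0.716], [0.0, 0.0, 0.0, 1.0]] 494.98758185584165
[[0.0, -0.955, -0.298, 0.077], [1.0, -0.0, 0.001, -0.001], [-0.001, -0.298, 0.955, -0.121], [0.0, 0.0, 0.0, 1.0]] 0.022 [ 1.66131681e-01  9.86103480e-01 -4.18331570e-04 -1.25562662e-04] 0.15
```

View pics/top0.png

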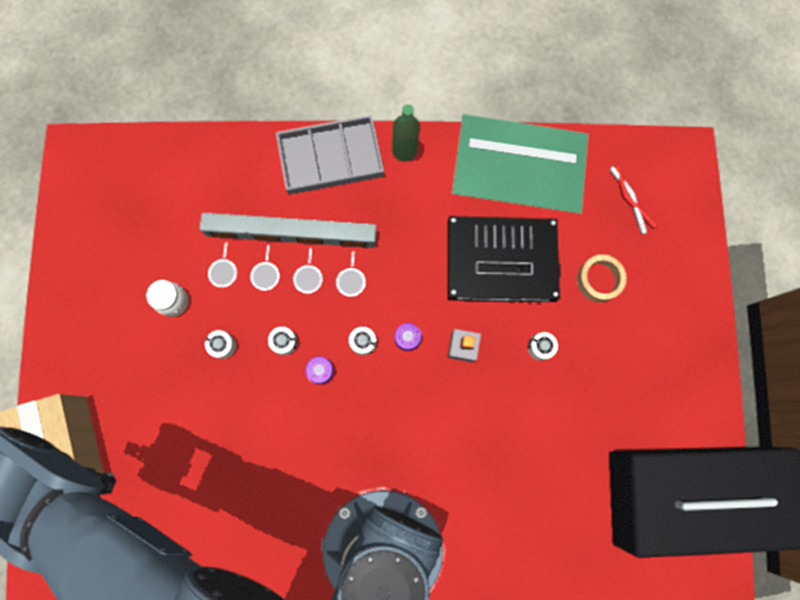

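View pics/scene0.png

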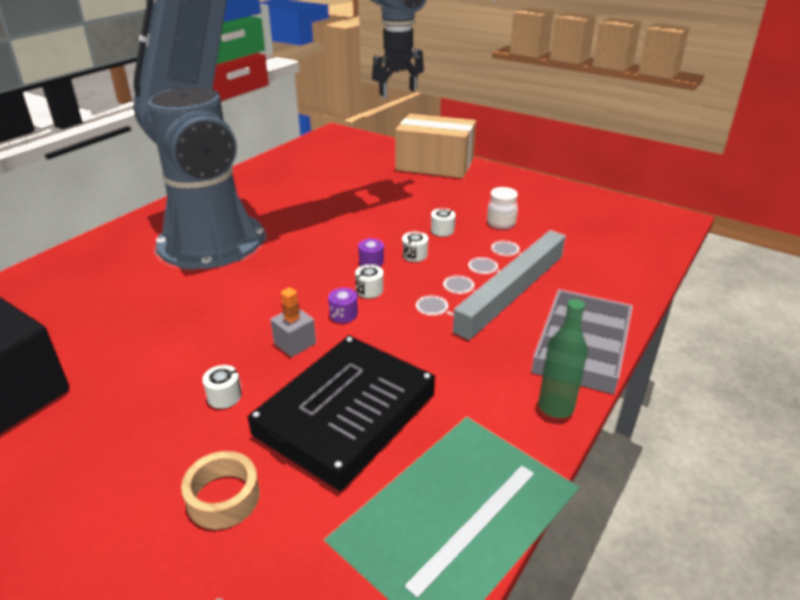

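The top view shows four white cameras at about (220,344), (282,341), (362,340) and (544,346). The spots run from (222,272) to (351,282), the recorder is at (504,259), the probe stand at (465,345), and two purple decoys at (408,336) and (319,370). Next I'll work out rough positions and take closer wrist views.

```bash
python3 - <<'E'
from h import *
import pickle
d=pickle.load(open("top.pkl","rb"))
f=lambda L,z:px2w(d,np.array(L)/1.25,z)[:,:2].round(3).tolist()
print("cams",f([(220,342),(282,340),(362,339),(544,345)],.045))
print("spots",f([(222,272),(265,276),(307,279),(351,282)],0))
print("rec",f([(448,219),(558,219),(559,300),(448,300)],.046),"groove",f([(477,268),(532,268)],.042))
print("stand",f([(465,345)],.055),"jar",f([(160,296)],.08),"tape",f([(603,277)],.04))
print("purple",f([(408,335),(319,369)],.045))
# wrist view tour
i=0
for x,y in((.40,.10),(.40,.30),(.36,-.25)):
    # camera is +77mm along tool x, tilted
    r.move_to([x,y,.33],down(0)); w=cap("wrist"); save(w,f"w{i}.png"); pickle.dump(w,open(f"w{i}.pkl","wb"))
    print(i,px2w(w,[(0,0),(639,0),(639,479),(0,479),(320,240)],0)[:,:2].round(2).tolist(),r.current_q().round(2) if hasattr(r.current_q(),'round') else r.current_q())
    i+=1
print(r.current_t())
a=[cv2.imread(f"pics/w{k}.png") for k in range(3)]
cv2.imwrite("pics/m.png",cv2.resize(np.vstack([np.hstack(a[:2]),np.hstack([a[2],a[2]*0])]),(800,600)))
E
```

```text
cams [[0.428, 0.341], [0.432, 0.21], [0.434, 0.043], [0.421, -0.342]]
spots [[0.589, 0.355], [0.58, 0.259], [0.573, 0.166], [0.566, 0.069]]
rec [[0.697, -0.143], [0.699, -0.386], [0.517, -0.379], [0.517, -0.14]] groove [[0.588, -0.204], [0.589, -0.324]]
stand [[0.42, -0.172]] jar [[0.519, 0.462]] tape [[0.569, -0.481]]
purple [[0.443, -0.054], [0.372, 0.132]]
0 [[0.62, 0.46], [0.62, -0.26], [-0.11, -0.47], [-0.11, 0.66], [0.33, 0.1]] [0.13 0.01 1.87 0.   1.26 1.7 ]
1 [[0.62, 0.66], [0.62, -0.06], [-0.11, -0.27], [-0.11, 0.86], [0.33, 0.3]] [ 0.55  0.19  1.68 -0.    1.28  2.12]
2 [[0.58, 0.11], [0.58, -0.61], [-0.15, -0.82], [-0.15, 0.31], [0.3, -0.25]] [-0.71  0.06  1.82  0.    1.26  0.86]
4.8583
```

View pics/m.png

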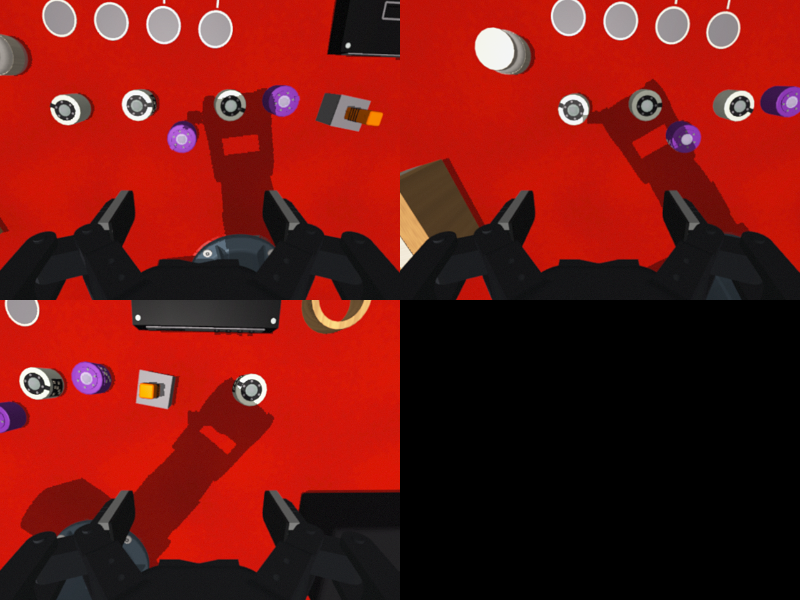

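The three wrist views (each at 1/1.6 scale) show the cameras: in view 0 at about (110,174), (222,168) and (368,168) full-scale, and in view 2 at about (400,142). I'll enlarge these to find the ticks.

```bash
python3 - <<'E'
import cv2,numpy as np
a=[cv2.imread(f"pics/w{k}.png") for k in range(3)]
C=[(0,110,174),(0,222,168),(0,368,168),(2,400,142)]
t=[cv2.resize(a[k][v-35:v+35,u-35:u+35],(300,300),interpolation=cv2.INTER_CUBIC) for k,u,v in C]
cv2.imwrite("pics/ticks.png",np.vstack([np.hstack(t[:2]),np.hstack(t[2:])]))
E
```

```text
(no output)
```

View pics/ticks.png

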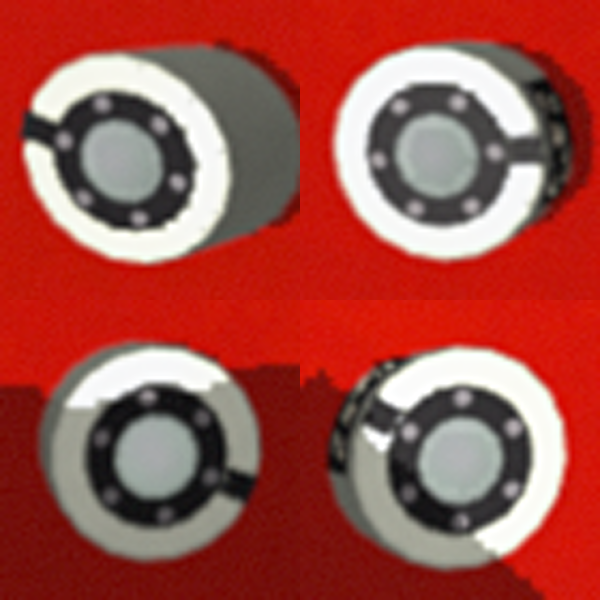

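```bash
python3 - <<'E'
from h import *
import pickle,json
w=[pickle.load(open(f"w{k}.pkl","rb")) for k in range(3)]
s=300/70
C=[(0,110,174,(123,158),(25,127)),(0,222,168,(138,152),(248,150)),(0,368,168,(150,155),(255,188)),(2,400,142,(160,158),(65,108))]
cams=[]
for k,u,v,c,t in C:
    P=px2w(w[k],[(u-35+p[0]/s,v-35+p[1]/s) for p in(c,t)],.045)
    e=P[1]-P[0]; print(P[0].round(4),np.linalg.norm(e[:2]).round(4),np.arctan2(e[1],e[0]).round(3))
    cams.append([P[0][0],P[0][1],np.arctan2(e[1],e[0])])
# spot: refine with grey blob centroid in w1, w0
for k in(0,1):
    hsv=cv2.cvtColor(w[k]["pixels"],cv2.COLOR_RGB2HSV)
    m=((hsv[...,1]<70)&(hsv[...,2]>90)).astype(np.uint8); m[90:]=0
    n,l,st,ce=cv2.connectedComponentsWithStats(m)
    for i in range(1,n):
        if st[i,4]>800:
            cn=max(cv2.findContours((l==i).astype(np.uint8),0,1)[0],key=cv2.contourArea)
            W=px2w(w[k],cn.reshape(-1,2),0)[:,:2].astype(np.float32)
            print(k,st[i].tolist(),"minCircle",np.round(cv2.minEnclosingCircle(W),4) if 0 else [np.round(q,4) for q in cv2.minEnclosingCircle(W)], np.round(np.median(W,0),4))
json.dump(cams,open("cams.json","w"))
E
```

```text
[0.4255 0.3459 0.045 ] 0.0265 1.252
[0.4335 0.2119 0.045 ] 0.0292 -1.553
[0.433  0.0435 0.045 ] 0.0296 -1.864
[ 0.4211 -0.3435  0.045 ] 0.0281 1.117
0 [68, 0, 55, 59, 2558] minCircle [array([0.5869, 0.3551]), np.float64(0.0314)] [0.5881 0.3553]
0 [151, 4, 55, 61, 2630] minCircle [array([0.5799, 0.26  ]), np.float64(0.0315)] [0.5809 0.2599]
0 [234, 10, 55, 60, 2623] minCircle [array([0.5733, 0.1651]), np.float64(0.0315)] [0.5742 0.1654]
0 [317, 16, 55, 61, 2596] minCircle [array([0.5666, 0.07  ]), np.float64(0.0316)] [0.5675 0.07  ]
0 [0, 56, 39, 34, 925] minCircle [array([0.5376, 0.4595]), np.float64(0.0269)] [0.5327 0.4557]
1 [242, 0, 55, 58, 2619] minCircle [array([0.587 , 0.3544]), np.float64(0.0315)] [0.5871 0.3543]
1 [326, 3, 55, 61, 2660] minCircle [array([0.5802, 0.2596]), np.float64(0.0314)] [0.581  0.2596]
1 [409, 10, 54, 61, 2581] minCircle [array([0.5735, 0.1646]), np.float64(0.0313)] [0.5743 0.1654]
1 [490, 19, 54, 59, 2481] minCircle [array([0.5665, 0.0699]), np.float64(0.0312)] [0.5675 0.0696]
1 [120, 44, 88, 46, 3076] minCircle [array([0.5327, 0.4809]), np.float64(0.0516)] [0.5341 0.4694]
```

```bash
cat >> h.py <<'E'
SP=np.array([[.5667,.0699],[.5735,.1649],[.5801,.2598],[.5869,.3548]]); DY=-0.0716
def yawok(x,y,g):
    q6=1.57+np.arctan2(y,x)-g
    return abs(q6)<2.7
def wrap(a): return (a+np.pi)%(2*np.pi)-np.pi
def pickplace(cam,spot,zt=.20,zg=.028):
    x,y,a=cam; d=wrap(DY-a); best=None
    for dd in(d,d-2*np.pi,d+2*np.pi):
        for g in np.linspace(-np.pi,2*np.pi,73):
            g2=g+dd
            if yawok(x,y,g) and yawok(*spot,g2):
                c=abs(1.57+np.arctan2(y,x)-g)+abs(1.57+np.arctan2(spot[1],spot[0])-g2)
                if best is None or c<best[0]: best=(c,g,g2)
    _,g,g2=best
    r.set_gripper(.95); r.move_to([x,y,zt],down(g)); r.move_linear([x,y,zg],vel=.12)
    r.set_gripper(0,squeeze=40); o=r.current_opening()
    r.move_linear([x,y,zt],vel=.2); 
    r.move_to([*spot,zt],down(g2)); r.move_linear([*spot,.06],vel=.2); r.move_linear([*spot,zg+.0015],vel=.05)
    r.sleep(.2); r.set_gripper(.95); r.move_linear([*spot,zt],vel=.2)
    print("open at grasp",round(float(o),3),"g",g,g2,"t",r.current_t())
E
python3 - <<'E'
from h import *
import json
c=json.load(open("cams.json"))
pickplace(c[0],SP[3])
r.move_to([.46,.30,.33],down(0)); w=cap("wrist"); save(w,"c1.png")
print(w2px(w,[[*SP[3],.045]]))
E
```

```text
open at grasp 0.644 g 2.356194490192345 1.0323333363966247 t 14.5167
[[265.62035235  78.69722461]]
```

View pics/c1.png

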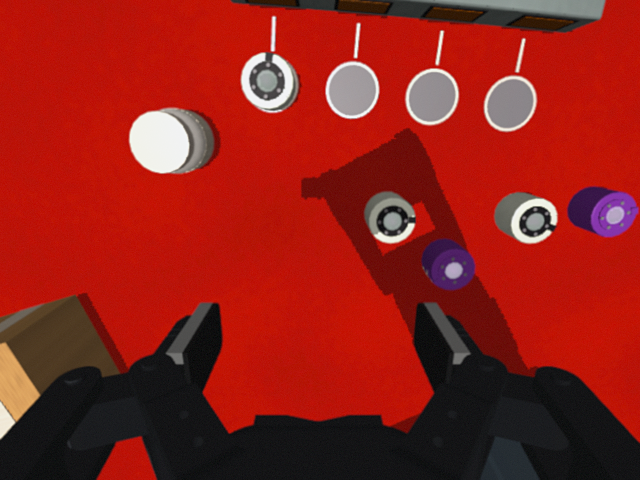

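Camera A is on spot 3 at (267,81), where I expected (266,79), and its tick points at the reader. Next are the other three. Before each pick I'll check the camera's position from the top view's depth, in case one has been knocked.

```bash
cat >> h.py <<'E'
def topxy(x,y,rad=.05,h=.037,hmax=.06):
    "centroid of points of cam-top height near x,y from the top camera's depth"
    d=cap("top"); v,u=np.mgrid[0:480,0:640]; z=d["depth"].ravel()
    n=cv2.undistortPoints(np.c_[u.ravel(),v.ravel()].astype(float).reshape(-1,1,2),d["K"],np.array(d["D"],float)).reshape(-1,2)
    P=np.c_[n*z[:,None],z]@d["wc"][:3,:3].T+d["wc"][:3,3]
    m=(z>0)&(P[:,2]>h)&(P[:,2]<hmax)&(np.hypot(P[:,0]-x,P[:,1]-y)<rad)
    return P[m].mean(0) if m.sum()>5 else None
E
python3 - <<'E'
from h import *
import json
c=json.load(open("cams.json"))
for i,s in((1,2),(2,1),(3,0)):
    p=topxy(*c[i][:2]); print(i,c[i],p)
    if p is None or np.hypot(*(p[:2]-c[i][:2]))>.01: print("moved?"); break
    pickplace(c[i],SP[s])
r.move_to([.46,.20,.33],down(0)); w=cap("wrist"); save(w,"c2.png")
print(w2px(w,np.c_[SP,[.045]*4]))
E
```

```text
1 [0.43353189619937615, 0.21194416638346697, -1.5532888960967555] [0.43221896 0.21160196 0.0460501 ]
open at grasp 0.647 g 0.5235987755982987 2.0052876716950547 t 23.9667
2 [0.4329678259262718, 0.04351583969901186, -1.8643926557938242] [0.43226588 0.04163486 0.04627306]
open at grasp 0.642 g 0.13089969389957457 1.9236923496933986 t 33.1333
3 [0.42112040724882477, -0.34345640118903376, 1.1167684095984003] [ 0.42022883 -0.34094058  0.04579232]
open at grasp 0.645 g 0.9162978572970228 -0.27207055230137733 t 43.1917
[[438.42877051  99.42920693]
 [349.8513861   92.32723299]
 [260.22616132  85.79215973]
 [170.16530961  79.49403931]]
```

View pics/c2.png

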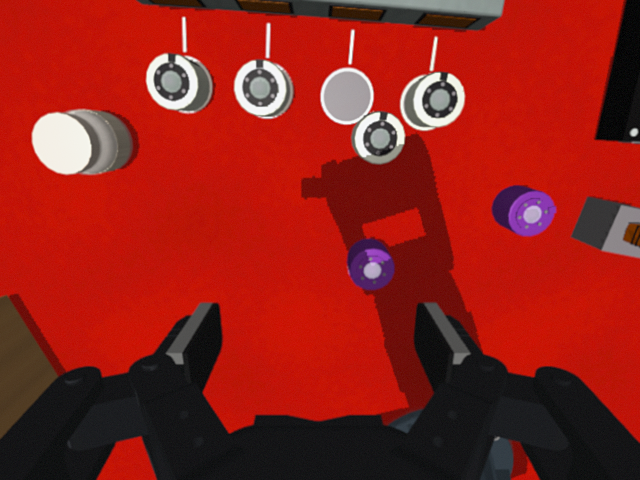

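The camera on spot 1 was knocked and now sits at about (380,138). Camera D on spot 0 looks good at (439,99). I'll crop to read the knocked one's pose.

```bash
python3 -c "
import cv2
a=cv2.imread('pics/c2.png')[45:175,340:480]
cv2.imwrite('pics/c2c.png',cv2.resize(a,None,fx=4,fy=4,interpolation=cv2.INTER_CUBIC))"
```

```text
(no output)
```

View pics/c2c.png

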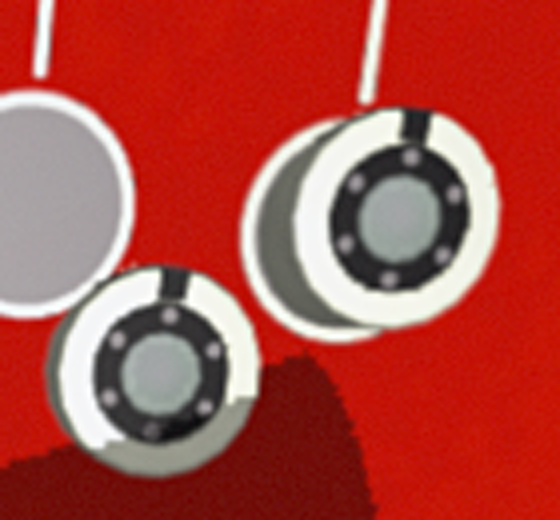

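```bash
sed -i 's/def pickplace(cam,spot,zt=.20,zg=.028):/def pickplace(cam,spot,zt=.20,zg=.028,gfix=None):/; s/if yawok(x,y,g) and/if (gfix is None or abs(np.sin(g-gfix))<.3) and yawok(x,y,g) and/' h.py
python3 - <<'E'
from h import *
r.move_to([.46,.20,.33],down(0)); w=cap("wrist")
P=px2w(w,[(380,138.5),(384,112)],.045); e=P[1]-P[0]; cam=[P[0][0],P[0][1],np.arctan2(e[1],e[0])]
D=px2w(w,[(439.5,99.5)],.045)[0]; v=D-P[0]
print(cam,np.hypot(*e[:2]),topxy(*cam[:2],rad=.035),D,np.hypot(*v[:2]))
pickplace(cam,SP[1],gfix=np.arctan2(v[1],v[0]))
r.move_to([.46,.20,.33],down(0)); w=cap("wrist"); save(w,"c3.png",(100,0,500,140),2)
r.move_to([.40,-.25,.33],down(0)); w=cap("wrist"); save(w,"s1.png"); import pickle; pickle.dump(w,open("s1.pkl","wb"));print(r.current_t())
a=cv2.imread("pics/c3.png");b=cv2.resize(cv2.imread("pics/s1.png")[:240],(800,300)); cv2.imwrite("pics/c4.png",np.vstack([a,b]))
E
```

```text
[np.float64(0.5263360195138547), np.float64(0.1305233911474233), np.float64(-0.1067518675942482)] 0.027771354478605147 [0.52558112 0.12982544 0.04599096] [0.56680886 0.06865891 0.045     ] 0.07392743251228903
open at grasp 0.641 g 1.9634954084936203 1.9986472760878686 t 52.9917
56.5917
```

View pics/c4.png

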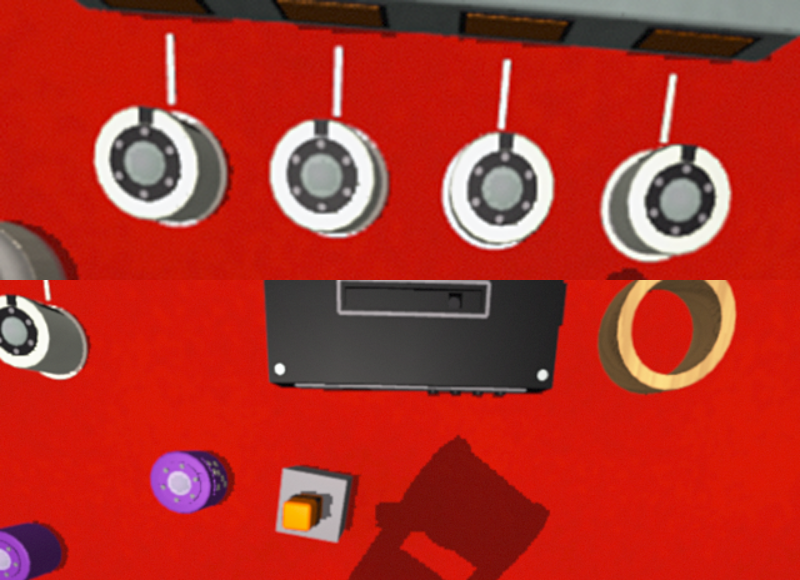

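All four cameras are now on their spots with ticks towards the reader. The hidden hole also shows as a dark square in the groove, at about (364,16) in the wrist frame. Next I'll take closer views of the groove and stand.

```bash
python3 - <<'E'
from h import *
import pickle
ims=[]
for n,(x,y,z),t in(("g",(.60,-.26,.25),(.588,-.26,.042)),("st",(.45,-.17,.27),(.42,-.172,.08))):
    r.move_to([x,y,z],down(0)); w=cap("wrist"); pickle.dump(w,open(n+".pkl","wb"))
    u,v=w2px(w,[t])[0].round().astype(int); print(n,u,v)
    u=np.clip(u,100,540);v=np.clip(v,75,405)
    ims.append((w["pixels"][v-75:v+75,u-100:u+100,::-1],(u-100,v-75)));print(ims[-1][1])
cv2.imwrite("pics/gs.png",cv2.resize(np.vstack([i for i,_ in ims]),(800//1,1200),interpolation=cv2.INTER_CUBIC)[:, :])
a=cv2.imread("pics/gs.png"); cv2.imwrite("pics/g.png",a[:600]); cv2.imwrite("pics/st.png",a[600:])
E
```

```text
g 317 225
(np.int64(217), np.int64(150))
st 319 249
(np.int64(219), np.int64(174))
```

View pics/g.png

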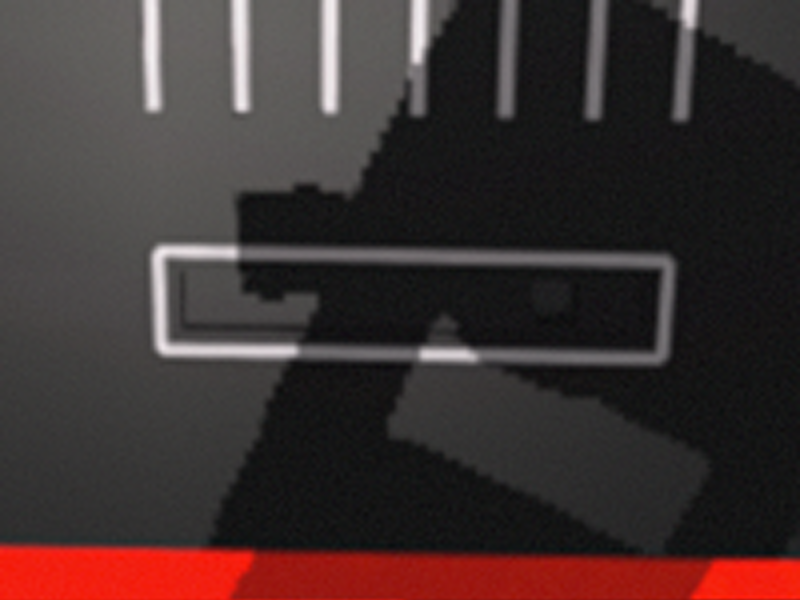

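View pics/st.png

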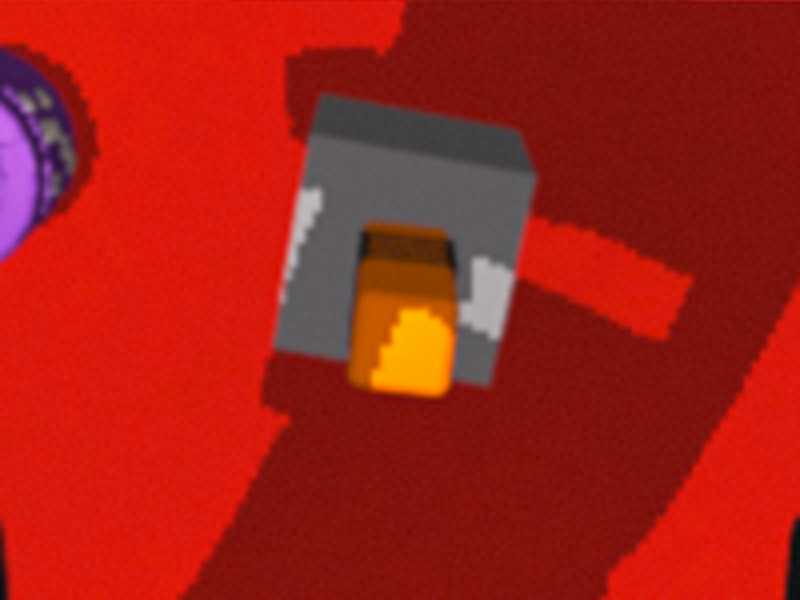

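```bash
python3 - <<'E'
from h import *
import pickle
g=pickle.load(open("g.pkl","rb")); s=pickle.load(open("st.pkl","rb"))
G=lambda L,z:px2w(g,[(217+a/4,150+b/4) for a,b in L],z)[:,:2]
S=lambda L,z:px2w(s,[(219+a/4,174+b/4) for a,b in L],z)[:,:2]
o=G([(160,250),(672,260),(667,358),(163,350)],.046); print("outline",o.round(4).tolist(),o.mean(0).round(4)); 
e=(o[0]+o[3]-o[1]-o[2])/2; print("dir",np.arctan2(e[1],e[0])-np.pi/2,np.hypot(*e))
f=G([(552,297),(532,297),(572,297)],.042);f2=G([(552,297),(532,297),(572,297)],.032); print("hole",f.round(4).tolist(),f2.round(4).tolist())
a=G([(182,300),(640,307)],.042);print("groove ends floor",a.round(4).tolist())
t=S([(316,132),(536,178),(492,386),(274,350)],.055); print("stand",t.mean(0).round(4),np.hypot(*(t-np.roll(t,1,0)).T).round(4), [np.arctan2(*(t[1]-t[0])[::-1]).round(3),np.arctan2(*(t[0]-t[3])[::-1]).round(3),np.arctan2(*(t[1]-t[2])[::-1]).round(3)])
h=S([(352,295),(458,303),(447,397),(349,386)],.115); print("handle",h.mean(0).round(4),np.hypot(*(h-np.roll(h,1,0)).T).round(4), [np.arctan2(*(h[1]-h[0])[::-1]).round(3),np.arctan2(*(h[2]-h[3])[::-1]).round(3),np.arctan2(*(h[0]-h[3])[::-1]).round(3),np.arctan2(*(h[1]-h[2])[::-1]).round(3)])
E
```

```text
outline [[0.6008, -0.2031], [0.5984, -0.3238], [0.5742, -0.3239], [0.5762, -0.2026]] [ 0.5874 -0.2633]
dir -0.017577257586278927 0.1210111039528426
hole [[0.5883, -0.2962], [0.5883, -0.2913], [0.5883, -0.301]] [[0.5857, -0.2972], [0.5857, -0.2923], [0.5857, -0.3022]]
groove ends floor [[0.5875, -0.2071], [0.5859, -0.3175]]
stand [ 0.4212 -0.1734] [0.0576 0.0549 0.0556 0.0565] [np.float64(-1.781), np.float64(-0.204), np.float64(-0.175)]
handle [ 0.422  -0.1724] [0.0202 0.022  0.0211 0.0208] [np.float64(-1.651), np.float64(-1.691), np.float64(-0.041), np.float64(-0.098)]
```

The hole is at about (.587, -.2965), 33 mm from the groove's middle and so within the stated limit. The probe is at (.422, -.1725) with the handle yawed about -0.09. I'll grasp with the jaws closing along x and lift, then look at the tip.

```bash
python3 - <<'E'
from h import *
import pickle
x,y=.422,-.1725; Y=np.pi/2-.09
r.set_gripper(.6); r.move_to([x,y,.20],down(Y)); r.move_linear([x,y,.088],vel=.1)
r.set_gripper(0,squeeze=70); print(r.current_opening(), r.current_contact_force())
r.move_linear([x,y,.20],vel=.1); print(r.current_opening(),r.current_contact_force())
# above the groove start, 10 mm +y of the hole
r.move_to([.587,-.2865,.20],down(Y))
r.sleep(.3); w=cap("wrist"); pickle.dump(w,open("p.pkl","wb"))
p=r.current_tool_pos(); u,v=w2px(w,[[p[0],p[1],p[2]-.078]])[0]; print("tip px expected",u,v,p,r.current_t())
u0,v0=int(u)-80,int(v)-70; print(u0,v0); save(w,"p.png",(max(u0,0),max(v0,0),u0+160,v0+120),5)
E
```

```text
0.24666409508975806 [-0.86013243  0.9541234   6.06915809]
0.24997856930505993 [-0.64684121  0.3342562  -0.88744064]
tip px expected 319.5165489993631 262.7423906423136 [ 0.58679119 -0.28625258  0.20042394] 64.1083
239 192
```

View pics/p.png

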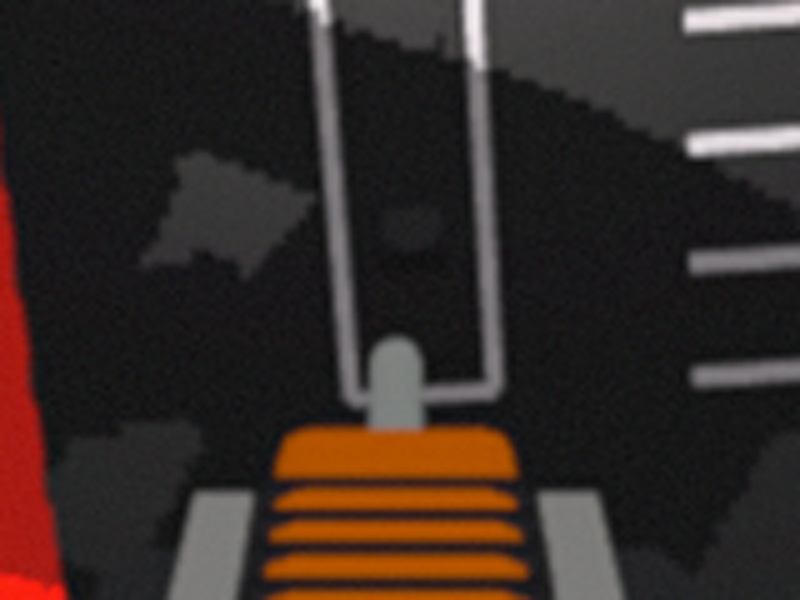

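The tip shows at about (318,260) against the expected (320,263), so it is within 1.5 mm of the axis. The hole patch is at about (321,238). Next I'll get the offsets in world units, then touch down and slide.

```bash
cat > slide.py <<'E'
from h import *
import pickle
w=pickle.load(open("p.pkl","rb")); f=lambda a,b,z:px2w(w,[(239+a/5,192+b/5)],z)[0,:2]
p=w["wc"]; tcp=np.array([.58679,-.28625])
tip=f(396,338,.1235); hole=f(412,229,.033); mid=f(410.5,228,.046)
print("tip off",(tip-tcp).round(4),"hole",hole.round(4),f(412,229,.042).round(4),"groove mid x",mid.round(4))
E
python3 slide.py
```

```text
tip off [-0.0006  0.0025] hole [ 0.5877 -0.2978] [ 0.5878 -0.2951] groove mid x [ 0.5877 -0.2937]
```

```bash
cat > slide.py <<'E'
from h import *
def F(): return np.mean([r.current_contact_force() for _ in range(3)],0)
x,y=.5879,-.2885
r.move_linear([x,y,.13],vel=.1); r.sleep(.3); b=F(); print("base",b.round(2))
z=.13
while z>.108:
    z-=.0005; r.move_linear([x,y,z],vel=.02); f=(F()-b)[2]
    if f>1.5: break
print("touch",z,(F()-b).round(2),r.current_tool_pos().round(4))
zt=z; found=z<zt-.004 or z<.115
while not found and y>-.306:
    y-=.0007; r.move_linear([x,y,z],vel=.02); f=F()-b
    n=0
    while f[2]<1.0 and n<8:
        z-=.0005; n+=1; r.move_linear([x,y,z],vel=.02); f=F()-b
    if f[2]>4: z+=.0003; r.move_linear([x,y,z],vel=.02)
    if z<zt-.003: found=True
print("found",found,r.current_tool_pos().round(4),(F()-b).round(2),r.current_t(),r.current_opening())
np.save("b.npy",b)
E
python3 slide.py
```

```text
base [ 0.    0.58 -0.87]
touch 0.12 [-0.63  0.09  2.08] [ 0.588  -0.2885  0.1201]
found True [ 0.5879 -0.2935  0.1158] [ 0.1 -2.4  1.1] 74.5083 0.2445017712963059
```

The tip touched the floor at the predicted height and then dropped in. Fy shows it rubbing on the +y wall, so I'll centre it and press.

```bash
cat > push.py <<'E'
from h import *
b=np.load("b.npy")
def F(): return np.mean([r.current_contact_force() for _ in range(3)],0)-b
p=np.array(r.current_tool_pos()); x,y,z=p[0],p[1]-.002,p[2]
r.move_linear([x,y,z],vel=.02); print("ctr",F().round(2))
log=[]
while z>.1035:
    z-=.0005; r.move_linear([x,y,z],vel=.02); f=F(); log.append((round(z,4),*f.round(1)))
    if f[2]>10: break
print(log); print(r.current_tool_pos().round(4))
r.sleep(1.3); print(F().round(2),r.current_t(),r.current_opening())
E
python3 push.py
```

```text
ctr [1.13 0.23 0.21]
[(np.float64(0.1153), np.float64(0.5), np.float64(0.7), np.float64(1.0)), (np.float64(0.1148), np.float64(-0.8), np.float64(-0.4), np.float64(0.7)), (np.float64(0.1143), np.float64(0.1), np.float64(-1.3), np.float64(0.3)), (np.float64(0.1138), np.float64(0.1), np.float64(-0.3), np.float64(0.8)), (np.float64(0.1133), np.float64(0.2), np.float64(-1.0), np.float64(1.0)), (np.float64(0.1128), np.float64(-0.3), np.float64(-1.3), np.float64(0.2)), (np.float64(0.1123), np.float64(1.1), np.float64(-0.5), np.float64(0.5)), (np.float64(0.1118), np.float64(-0.7), np.float64(-0.4), np.float64(-0.1)), (np.float64(0.1113), np.float64(-0.5), np.float64(-0.4), np.float64(0.1)), (np.float64(0.1108), np.float64(-0.5), np.float64(-0.2), np.float64(0.5)), (np.float64(0.1103), np.float64(-0.3), np.float64(-0.4), np.float64(1.3)), (np.float64(0.1098), np.float64(0.0), np.float64(-0.2), np.float64(1.7)), (np.float64(0.1093), np.float64(-0.0), np.float64(-0.8), np.float64(2.5)), (np.float64(0.1088), np.float64(0.4), np.float64(-0.4), np.float64(2.7)), (np.float64(0.1083), np.float64(-0.2), np.float64(0.3), np.float64(3.1)), (np.float64(0.1078), np.float64(0.2), np.float64(0.0), np.float64(3.5)), (np.float64(0.1073), np.float64(0.4), np.float64(-0.8), np.float64(5.0)), (np.float64(0.1068), np.float64(-0.4), np.float64(-0.9), np.float64(4.5)), (np.float64(0.1063), np.float64(0.4), np.float64(-0.4), np.float64(5.9)), (np.float64(0.1058), np.float64(-0.2), np.float64(-0.7), np.float64(6.6)), (np.float64(0.1053), np.float64(-0.5), np.float64(0.1), np.float64(9.2)), (np.float64(0.1048), np.float64(-1.5), np.float64(0.5), np.float64(11.0))]
[ 0.5881 -0.2956  0.1055]
[-1.67  0.63 11.23] 81.5667 0.24580471766386153
```

The force rose from 1.5 N to about 5 N and then hit the hard stop, so the switch is fully down and was held for 1.3 s. Now the probe goes back.

```bash
cat > back.py <<'E'
from h import *
import pickle
b=np.load("b.npy"); F=lambda:np.mean([r.current_contact_force() for _ in range(3)],0)-b
Y=np.pi/2-.09
p=r.current_tool_pos(); r.move_linear([p[0],p[1],.20],vel=.1)
x,y=.4217,-.1727; r.move_to([x,y,.20],down(Y)); r.move_linear([x,y,.14],vel=.1)
z=.14
while z>.086:
    z-=.002 if z>.094 else .0005
    r.move_linear([x,y,z],vel=.04); f=F()
    if f[2]>3 or np.hypot(f[0],f[1])>5: break
print("down",z,f.round(2))
if z<.090:
    r.set_gripper(.6); r.sleep(.2); r.move_linear([x,y,.22],vel=.1)
    r.move_to([.45,-.17,.27],down(0)); w=cap("wrist"); save(w,"e1.png")
    r.move_to([.46,.20,.33],down(0)); w2=cap("wrist"); save(w2,"e2.png")
    print(w2px(w,[[.4212,-.1734,.115]]),w2px(w2,np.c_[SP,[.045]*4]))
    a=cv2.imread("pics/e1.png")[120:360,160:480];c=cv2.imread("pics/e2.png")[20:180,100:500]
    cv2.imwrite("pics/e.png",np.vstack([cv2.resize(c,(700,280)),cv2.resize(a,(427,320))[:, :] if 0 else cv2.copyMakeBorder(cv2.resize(a,(427,320)),0,0,0,273,0)]))
print(r.current_t())
E
python3 back.py
```

```text
down 0.08799999999999997 [-2.52 -0.27 10.16]
[[321.49121701 260.98928518]] [[438.03183515  99.84865713]
 [349.7130562   92.75014372]
 [260.3736789   86.21566467]
 [170.6193995   79.9158212 ]]
97.9333
```

View pics/e.png

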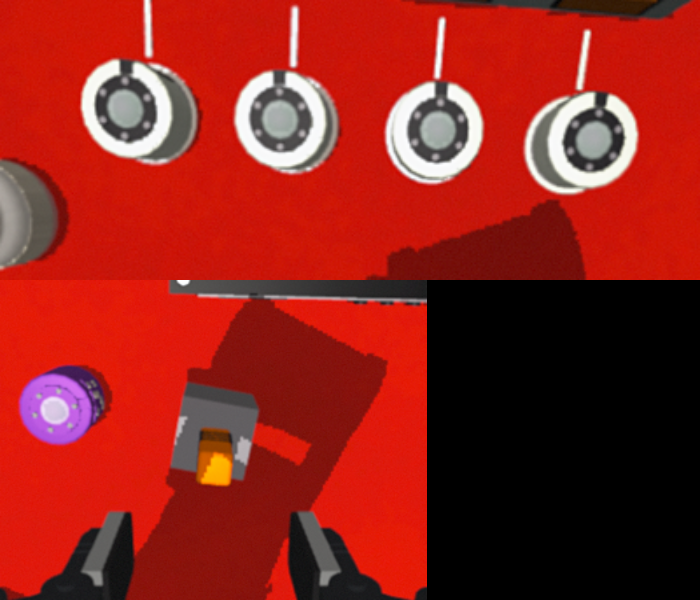

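All four cameras are still on their spots with ticks towards the reader. The probe is upright in its stand, looking as it did at the start.

```bash
python3 -c "
from cell import r
print(r.hand_in())"
```

```text
the job is handed in; nothing more can be done
None
```

I handed the job in at about 98 s of robot time; the call returned no verdict. All four cameras stood on their spots facing the reader (one had been knocked and was reset), the switch was pushed fully down and held for 1.3 s, and the probe is back upright in its stand.

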